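# Sweep the chips off the glue-up board

## Task

Pick up the long dark oak block and, holding it as a scraper, sweep the two loose wood chips off the white board into the metal trough along its edge, without touching the chips with the gripper. Then lay the block down flat on the bench, clear of the board and trough.

Things in the scene. Friction and masses are not known exactly. Their poses are not given: they have to be found in the camera images.
- board: White-faced plywood board fixed to the bench, 180 (x) x 200 (y) mm, face 26 mm above the bench. Origin under its centre, at bench height; z up. An open dark steel trough runs along its whole -x edge, facing the robot: inside x -90 to -145 mm, 194 mm long, floor 3 mm and 3 mm thick walls' rims 16 mm above the bench, so that things pushed over that edge drop in. The other edges have no rim.
- oak_block: Plain dark oak block lying loose on the bench left or right of the board, 45 (x) x 160 (y) x 32 (z) mm, about 0.16 kg. Origin at the centre of its underside, y along its length, z up. Grip it across the 45 mm; fingertips kept 10 mm or more above its underside pass over the chips. The paler, shorter block across the board (pine, 60 x 110 x 40 mm) is not for this job.
- strip_chip: Rectangular dark wood chip lying loose on the board, 20 (x) x 30 (y) x 7 (z) mm, 12 g. Origin at the centre of its underside, z up.
- disc_chip: Round dark wood chip (dowel slice) lying loose on the board, 24 mm in diameter, 7 mm thick, 12 g. Origin at the centre of its underside, z up.
Mind the look-alikes: they are no part of the job. What is shaped like the oak_block but pink is not meant.

How it is judged (in metres and radians):
On the way, in this order (a step that is already met when the one before it is completed fails the run):
1. the oak block is lifted from the bench and touches a chip (height (world z) of oak_block above 0.02 m and (contact force between oak_block and strip_chip above 0.01 N or contact force between oak_block and disc_chip above 0.01 N)).
2. both chips are down in the trough while the block is still over the board or trough, less than 100 mm above the bench (x of strip_chip in the frame of board between -0.15 and -0.085 m and y of strip_chip in the frame of board between -0.1 and 0.1 m and height (world z) of each of strip_chip, disc_chip below 0.022 m and x of disc_chip in the frame of board between -0.15 and -0.085 m and y of disc_chip in the frame of board between -0.1 and 0.1 m and height (world z) of oak_block between 0.02 and 0.1 m and horizontal distance between oak_block and board below 0.2 m).
At the end, for the whole second after the job is handed in: Both chips lie in the trough (origins 85 to 150 mm in front of the board's centre and within 100 mm to either side, lower than 22 mm above the bench), the oak block lies flat on the bench, its underside within 6 mm of it and level within 0.1 rad, and all are at rest (x of strip_chip in the frame of board between -0.15 and -0.085 m and y of strip_chip in the frame of board between -0.1 and 0.1 m and height (world z) of each of strip_chip, disc_chip below 0.022 m and x of disc_chip in the frame of board between -0.15 and -0.085 m and y of disc_chip in the frame of board between -0.1 and 0.1 m and height (world z) of oak_block below 0.006 m and angle between oak_block's own z axis and vertical below 0.1 rad and linear speed of each of strip_chip, disc_chip, oak_block below 0.02 m/s); the robot touches nothing.
It fails at once if a chip is touched by the gripper's fingers with more than 1 N (contact force between the fingers and strip_chip above 1 N or contact force between the fingers and disc_chip above 1 N).
It also fails if it takes over 48 s, if anything falls off the work surface, if the arm or the gripper's body presses on something with over 40 N, if the wrist force passes 120 N, or if a joint passes its speed limit or range.

## Robot

A 6-joint arm with a two-finger parallel gripper is mounted at the origin on a cart in front of the work surface, level with it; the furniture and walls round the work are solid. World frame = base frame: x ahead of the robot, y to its left, z up, the work surface at z = 0. Lengths are in mm, angles in degrees, forces in N, time in s.
With the tool pointing down it reaches from about 225 to 875 mm from the base axis. Payload 3.4 kg.
Tool frame: the origin (TCP) lies at the very end of the fingers, on their centre line; the grasp point (between the pads) lies env.pinch_z behind it (env.pinch_z is the distance from the TCP to the grasp point, in mm); z points along the fingers, y is the line along which they close (so a half turn about z gives the same grasp; the last joint's range is limited). The gripper opens to 85 mm and grips with 20 to 120 N. Pads are 22 mm wide; open, the fingers measure 114 mm over their backs; the gripper's body (76 mm by 85 mm) begins 54 mm behind the grasp point. The pads swing forward as they close: fully open they stand 13 mm farther back than shut.
Start: joints at [66.921, 15.808, 86.224, -0, 77.962, -6.933], TCP at [159.915, 552.349, 231.328] pointing down, gripper open.
Joint ranges: [-165.64, 165.64], [-43.16, 119.46], [12.63, 154.43], [-67.54, 247.53], [6.08, 155.33], [-154.97, 154.97]. Speed limits (degrees/s): [147.25, 147.25, 180, 180, 180, 180].

## Interface

Orientations are given as [roll, pitch, yaw] about the fixed x, y, z axes, in that order (R = Rz(yaw) Ry(pitch) Rx(roll)).
In Python, from cell import env gives the robot as it stands. The module is installed in compiled form; this text tells all that it offers.
- The arm moves only by the shell command python3 -m pendant 'ROWS' [FORCE]. ROWS is a JSON object of lists of equal length, an entry for each row: "travel": the shift along the tool's x, y, z in cm, a list of three; "spin": the turn about the tool's z in rad; "hand": the closure, from -1 (fully open) to 1 (shut). In form: {"travel": [[x, y, z], ...], "spin": [spin, ...], "hand": [hand, ...]}. A call has 1 to 12 rows; each row is the pose to reach, as a shift and turn from the pose commanded when the call began, along the tool's axes at that moment; what a row does not reach only later rows make up. A row lasts 1/8 s, in which the tool goes at most 62.5 mm and 10.7 degrees, less where a joint would pass 70% of its speed; a pose out of reach is approached as far as the arm can. A call with a gripper value outside its range is refused whole. The fingers move at their own pace and stop on an object; FORCE is the grip in N (left out, the last holds). Time passes only in rows, so rows that repeat a pose let the fingers close. It gives the time, the measured TCP pose, the force, the opening and the grip force at its end, in the units of the state.
- env.get_obs(): the state, without advancing time (a new reading comes with each control period).
- env.snapshot(name): name is "side" or "top"; returns a dict with "image" (384x512x3 uint8, red, green, blue), "depth" (384x512 float32, mm along the optical axis (not along the pixel's ray), 0 where there is no reading), "fx", "fy", "cx", "cy" (pixels), "R" (3x3) and "t" (3): a world point X has camera coordinates R X + t. Camera axes: x right, y down, z forward; pixel columns grow to the right and rows downward; lengths in mm; the calibration is good to about 2 mm. A picture is of the moment at which its call begins.
- env.close_job(): hands the job in; it is judged then, once.
The state is a dict: "clock": time; "q": joint angles; "qd": joint speeds; "effort": joint torques, N m; "eef_pos": TCP position; "ee_rot": TCP orientation; "ft_force": force on the tool from outside, world axes, zero at the start; "moment": the same for the moment, N m; "opening": finger opening in mm; "finger_force": force on a finger pad.
Only numpy, scipy, OpenCV 4.12 (cv2) and the standard library are available. Lean on these libraries where they do the work, as an engineer would, in place of code of your own. Each camera call takes 0.05 s, during which the arm holds its last target. There are 200 camera calls.

## Working session

There is one attempt and no reset: what is moved stays moved. The work goes in short steps, Python scripts to look and compute and a shell command to move; the robot and the scene stay as the last step left them, time stands still between calls to the robot, and variables do not carry over. Pictures are saved under pics/ and viewed, at most 10 in all, crops included, and the job is handed in when it is done.

```bash
mkdir -p pics
python3 - <<'E'
from cell import env
import cv2,numpy as np
o=env.get_obs();print(o,env.pinch_z)
for n in("top","side"):
    s=env.snapshot(n);cv2.imwrite(f"pics/{n}1.png",s["image"][:,:,::-1]);np.savez(f"{n}1.npz",**s)
    print(n,s["fx"],s["cx"],s["cy"],s["R"],s["t"])
E
```

```text
{'clock': 0.0, 'q': array([ 6.69219683e+01,  1.58474630e+01,  8.62958599e+01, -1.37985603e-03,
        7.79625712e+01, -6.93189271e+00]), 'qd': array([ 0.03871121, -0.03088916,  0.07911849,  0.09904737, -0.06265531,
        0.01094069]), 'effort': array([ 9.36043361e-04, -4.16760170e+01, -2.45808291e+01,  8.20377409e-05,
        1.07548750e-02, -3.30263083e-05]), 'eef_pos': array([159.69296662, 551.81901256, 230.43685422]), 'ee_rot': array([-1.79894717e+02, -1.14411745e-02,  1.63854140e+02]), 'ft_force': array([-0.86437894, -0.37316209,  0.50485437]), 'moment': array([-0.03924368, -0.00641489,  0.00576205]), 'finger_force': 0.0, 'opening': 85.34673440723324} 18.700000000000003
top 379.0303925879865 257.81299925055174 192.167441491117 [[ 0.14021196 -0.99012062  0.00133021]
 [-0.96100801 -0.13641244 -0.24053119]
 [ 0.23833635  0.03244701 -0.9706405 ]] [ 148.99919772  554.3943345  1137.90544589]
side 414.61754288358406 254.8821770157866 193.65448226423544 [[ 0.85891636 -0.51168564  0.02098794]
 [-0.2326394  -0.42636307 -0.87412439]
 [ 0.45622538  0.74591712 -0.48524845]] [-324.31200722  270.90862447 1178.54653358]
```

View pics/top1.png

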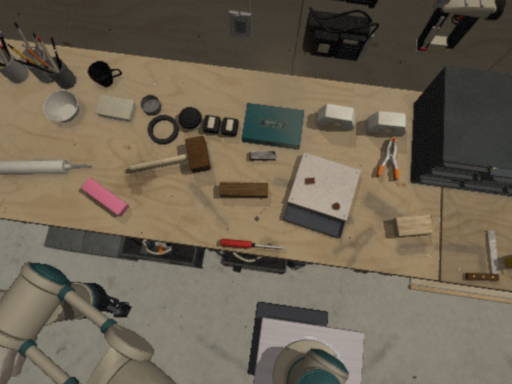

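View pics/side1.png

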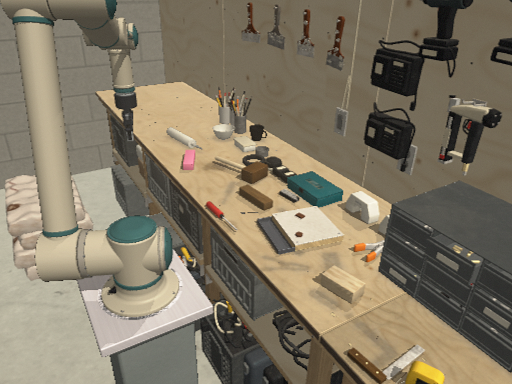

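The top view shows the oak block at about (244,190), the board at (325,187) with its trough at (314,218), and chips at (310,181) and (336,206). The pine block is at (414,226). The pink decoy at (104,197) is not to be used. Next I'll measure with masks.

```bash
cat > h.py <<'E'
import numpy as np,cv2
def ray(s,px,z):
    R,t=s["R"],s["t"];C=-R.T@t
    p=np.atleast_2d(np.asarray(px,float))
    d=np.c_[(p[:,0]-s["cx"])/s["fx"],(p[:,1]-s["cy"])/s["fy"],np.ones(len(p))]@R
    return C+d*((z-C[2])/d[:,2])[:,None]
def blobs(mask,roi,amin=8):
    m=np.zeros(mask.shape,np.uint8);x0,y0,x1,y1=roi;m[y0:y1,x0:x1]=mask[y0:y1,x0:x1]*255
    cs,_=cv2.findContours(m,cv2.RETR_EXTERNAL,cv2.CHAIN_APPROX_NONE)
    return [c[:,0] for c in cs if len(c)>=amin]
def rect(P):
    (c,wh,a)=cv2.minAreaRect(P[:,:2].astype(np.float32)); return np.round(c,1),np.round(wh,1),round(a,1)
E
python3 - <<'E'
from h import *
s=dict(np.load("top1.npz"));im=s["image"].astype(int);g=im.sum(2)/3;sat=im.max(2)-im.min(2)
for p in [(244,190),(325,187),(314,218),(310,181),(336,206),(230,170)]: print(p,im[p[1],p[0]])
z=lambda name,m,roi,h,a:[print(name,len(c),c.mean(0).round(1),*rect(ray(s,c,h))) for c in blobs(m,roi,a)]
z("board",(g>165)&(sat<50),(275,145,365,240),26,60)
z("trough",(g<105)&(sat<25),(275,185,365,245),16,40)
z("chip",(g<130)&(sat>20),(295,165,352,215),33,6)
z("oak",(g<115)&(sat>20),(210,175,275,205),32,30)
E
cat > /dev/null; python3 -c "
import cv2;i=cv2.imread('pics/top1.png')[140:250,205:370];cv2.imwrite('pics/c.png',cv2.resize(i,None,fx=4.8,fy=4.8,interpolation=0))"
```

```text
(244, 190) [80 61 35]
(325, 187) [170 158 144]
(314, 218) [62 61 66]
(310, 181) [77 48 30]
(336, 206) [74 44 24]
(230, 170) [150 128  98]
trough 150 [313.5 219.8] [474.5  35.5] [201.3  65.2] 79.3
chip 21 [350.3 210.1] [520. -80.] [ 9.  31.8] 77.0
chip 26 [335.  205.8] [525.6 -30.2] [23.1 26.5] 34.6
chip 29 [309.2 180.8] [599.5  64.8] [24.  33.6] 8.1
chip 30 [295.9 170.6] [625.9 113.9] [12.7 47.3] 80.3
oak 171 [238.3 191. ] [528.3 285.4] [ 92.7 211.8] 0.4
```

View pics/c.png

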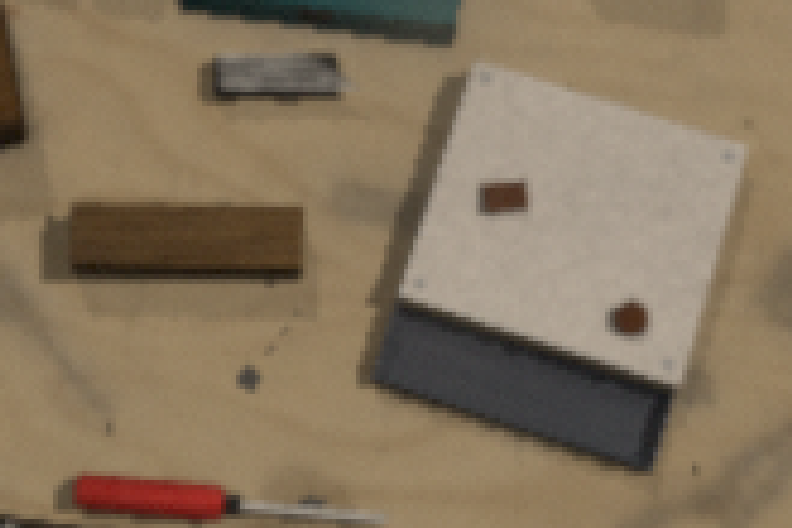

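The crop shows the oak top face corners at (72,204), (303,206), (302,267), (72,264). The board corners are at (472,63), (747,147), (682,384), (400,300). The strip is at (503,197) and the disc at (630,318).

```bash
cat > m.py <<'E'
from h import *
s=dict(np.load("top1.npz"))
f=lambda p:np.array(p)/4.8+[205,140]-.4
B=ray(s,f([(472,63),(747,147),(682,384),(400,300)]),26)[:,:2]
O=ray(s,f([(72,204),(303,206),(302,267),(72,264)]),32)[:,:2]
C=ray(s,f([(503,197),(630,318)]),31)[:,:2]
bc=B.mean(0);v=(B[0]-B[3]+B[1]-B[2]);by=np.degrees(np.arctan2(v[1],v[0]))
v=O[0]-O[1]+O[3]-O[2];oy=np.degrees(np.arctan2(v[1],v[0]))
a=np.radians(by);Rb=np.array([[np.cos(a),-np.sin(a)],[np.sin(a),np.cos(a)]])
E
python3 - <<'E'
from m import *
print("board",bc,by,[np.linalg.norm(B[i]-B[i-1]).round() for i in range(4)])
print("oak",O.mean(0),"len axis deg",oy,[np.linalg.norm(O[i]-O[i-1]).round() for i in range(4)])
print("chips world",C,"board",(C-bc)@Rb)
# cross-check with side view: project corners
d=dict(np.load("side1.npz"));im=d["image"].copy()
for P,z in((B,26),(O,32),(C,33)):
    for x,y in P:
        c=d["R"]@[x,y,z]+d["t"];cv2.circle(im,(int(4*(d["fx"]*c[0]/c[2]+d["cx"])),int(4*(d["fy"]*c[1]/c[2]+d["cy"]))),4,(0,255,0),-1,shift=2)
cv2.imwrite("pics/sp.png",cv2.resize(im[170:260,230:360,::-1],None,fx=6,fy=6,interpolation=0))
E
```

```text
board [590.93540705  11.73920192] -9.76874338420929 [np.float64(179.0), np.float64(200.0), np.float64(176.0), np.float64(198.0)]
oak [542.17133997 274.42770635] len axis deg 97.43916312172641 [np.float64(42.0), np.float64(159.0), np.float64(43.0), np.float64(157.0)]
chips world [[599.789328    63.27872701]
 [527.24639591 -31.08836592]] board [[-1.92648599e-02  5.22944948e+01]
 [-5.54989241e+01 -5.30128298e+01]]
```

View pics/sp.png

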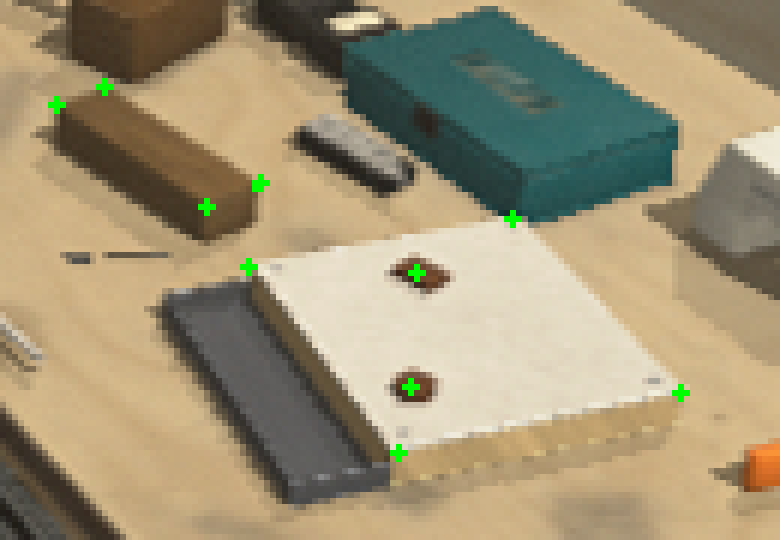

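Both views agree to within a few mm. I'll write a helper that converts a world goal into tool-axis travel.

```bash
cat > go.py <<'E'
import sys,numpy as np
from scipy.spatial.transform import Rotation as R
from cell import env
def to(x,y,z,yaw):
    o=env.get_obs();r=R.from_euler("xyz",o["ee_rot"],degrees=True)
    d=r.inv().apply(np.array([x,y,z])-o["eef_pos"])/10
    s=(o["ee_rot"][2]-yaw+180)%360-180
    print(np.round(d,2),"spin",round(np.radians(s),3),"yaw",o["ee_rot"].round(1),"pos",o["eef_pos"].round(1),"t",round(o["clock"],2))
if __name__=="__main__": to(*map(float,sys.argv[1:5]))
E
python3 go.py 542 274 100 97.4
```

```text
[-44.45 -16.04  13.07] spin 1.16 yaw [-179.9   -0.   163.9] pos [159.7 551.9 230.5] t 0.1
```

```bash
python3 -m pendant '{"travel":[[-4,-1.4,0],[-8,-2.9,0],[-12,-4.3,1],[-16.5,-6,3],[-21,-7.6,5],[-25.5,-9.2,7],[-30,-10.8,9],[-34.5,-12.4,11],[-39,-14.1,12],[-42.5,-15.3,13],[-44.4,-16,13],[-44.4,-16,13]],"spin":[0.1,0.2,0.3,0.4,0.5,0.6,0.72,0.84,0.96,1.08,1.16,1.16],"hand":[-1,-1,-1,-1,-1,-1,-1,-1,-1,-1,-1,-1]}' 60
python3 go.py 542 274 100 97.4
python3 - <<'E'
from cell import env
import cv2
i=env.snapshot("side")["image"][:,:,::-1][150:260,210:360];cv2.imwrite("pics/a.png",cv2.resize(i,None,fx=5,fy=5,interpolation=0))
E
python3 go.py 542 274 9 97.4
```

```text
clock: 1.6
eef_pos: [542.7, 274.2, 100.6]
ee_rot: [-180.0, 0.0, 97.3]
ft_force: [-0.8, 0.4, 0.4]
opening: 85.5
finger_force: 0.0
[-0.01 -0.08  0.06] spin -0.002 yaw [-180.     0.    97.3] pos [542.7 274.2 100.6] t 1.6
[-0.1   0.04  9.18] spin -0.0 yaw [-179.9   -0.    97.4] pos [541.6 274.9 100.8] t 1.65
```

View pics/a.png

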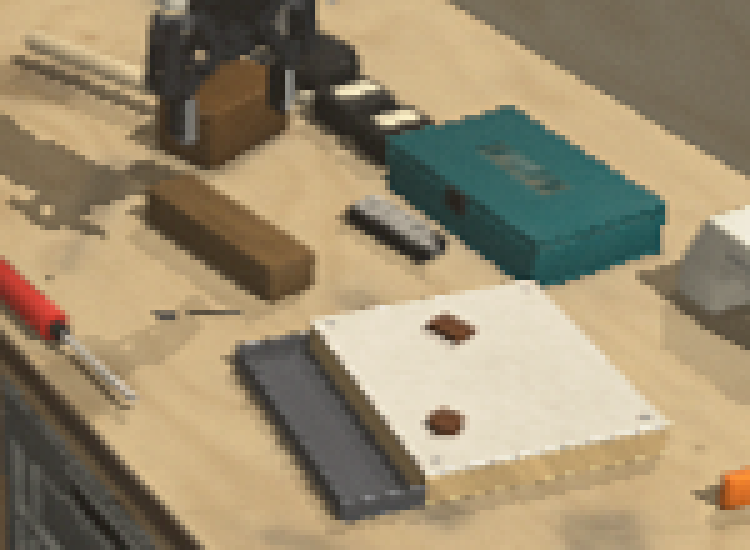

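The open gripper stands above the oak block, with fingertips near crop (188,135) and (290,100). I'll descend and grip.

```bash
python3 -m pendant '{"travel":[[0,0,3],[0,0,6],[0,0,8],[0,0,9.1],[0,0,9.1],[0,0,9.1],[0,0,9.1],[0,0,9.1],[0,0,9.1],[0,0,9.1],[0,0,9.1],[0,0,9.1]],"spin":[0,0,0,0,0,0,0,0,0,0,0,0],"hand":[-1,-1,-1,-1,-1,0.3,0.6,1,1,1,1,1]}' 60
python3 go.py 542 274 60 97.4
```

```text
clock: 3.15
eef_pos: [542.9, 275.6, 11.6]
ee_rot: [179.9, -0.0, 97.4]
ft_force: [-0.1, -0.2, 5.9]
opening: 43.5
finger_force: 64.1
[-0.14 -0.1  -4.84] spin -0.0 yaw [179.9  -0.   97.4] pos [542.9 275.6  11.6] t 3.15
```

```bash
python3 -m pendant '{"travel":[[0,0,-1],[0,0,-3],[0,0,-6],[0,0,-9],[0,0,-10],[0,0,-10]],"spin":[0,0,0,0,0,0],"hand":[1,1,1,1,1,1]}' 60
python3 - <<'E'
from m import *
from go import to,env
p=bc+Rb@[58,0];print(p);to(p[0],p[1],110,90+by)
E
```

```text
clock: 3.9
eef_pos: [541.9, 275.2, 110.5]
ee_rot: [180.0, -0.0, 97.4]
ft_force: [-0.9, -0.3, -2.0]
opening: 43.9
finger_force: 63.4
[648.09444222   1.89823152]
[-28.47   7.02   0.05] spin 0.299 yaw [180.   -0.   97.4] pos [541.9 275.2 110.5] t 3.9
```

```bash
python3 -m pendant '{"travel":[[-2,0.5,0],[-5,1.2,0],[-9,2.2,0],[-13,3.2,0],[-17,4.2,0],[-21,5.2,0],[-25,6.2,0],[-27.5,6.8,0],[-28.4,7,0],[-28.4,7,0],[-28.4,7,0]],"spin":[0,0.03,0.07,0.12,0.16,0.2,0.25,0.28,0.3,0.3,0.3],"hand":[1,1,1,1,1,1,1,1,1,1,1]}' 60
python3 -m pendant '{"travel":[[0,0,1.5],[0,0,3.5],[0,0,5],[0,0,5.6],[0,0,5.6]],"spin":[0,0,0,0,0],"hand":[1,1,1,1,1]}' 60
python3 - <<'E'
from m import *
from go import to,env
p=bc+Rb@[58,0];to(p[0],p[1],40,90+by)
for n,r in(("side",(170,260,230,370)),("top",(140,250,250,370))):
    i=env.snapshot(n)["image"][r[0]:r[1],r[2]:r[3],::-1];cv2.imwrite(f"pics/b{n}.png",cv2.resize(i,None,fx=5,fy=5,interpolation=0))
a,b=cv2.imread("pics/bside.png"),cv2.imread("pics/btop.png")
h=cv2.resize(b,(400,367));k=cv2.resize(a,(400,257));c=np.zeros((367,800,3),np.uint8);c[:,:400]=h;c[:257,400:]=k
E
```

```text
clock: 5.28
eef_pos: [647.2, 3.9, 110.2]
ee_rot: [-179.9, -0.0, 80.3]
ft_force: [-0.8, 0.0, -1.6]
opening: 43.3
finger_force: 63.2
clock: 5.9
eef_pos: [647.6, 2.8, 53.8]
ee_rot: [-180.0, -0.0, 80.2]
ft_force: [-0.4, 0.8, -0.8]
opening: 43.7
finger_force: 63.3
[-0.08  0.06  1.38] spin -0.0 yaw [-180.    -0.    80.2] pos [647.6   2.8  53.8] t 5.9
```

View pics/bside.png

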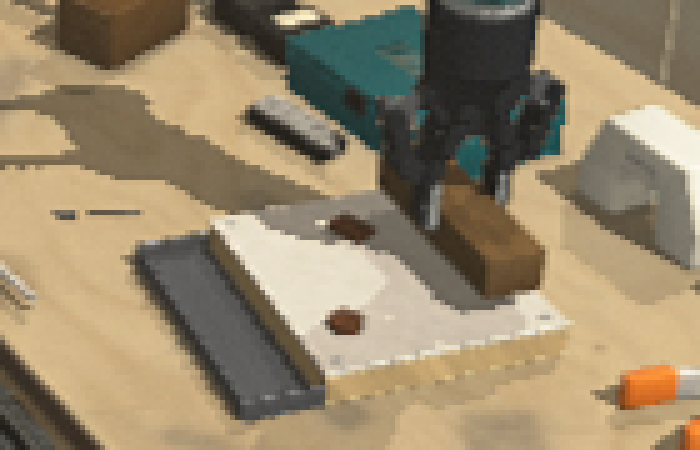

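View pics/btop.png

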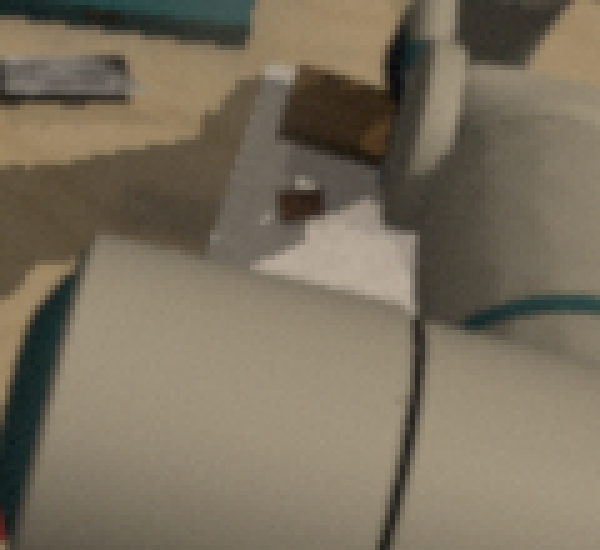

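The block is level over the back of the board, parallel to its edge and clear of the strip (side crop (350,228)) and the disc (345,320). I'll lower it until it's just above the face.

```bash
python3 -m pendant '{"travel":[[0,0,0.5],[0,0,1],[0,0,1.3],[0,0,1.3],[0,0,1.3]],"spin":[0,0,0,0,0],"hand":[1,1,1,1,1]}' 60
python3 - <<'E'
from m import *
from go import to,env
p=bc+Rb@[-84,0];to(p[0],p[1],40,90+by);print(env.get_obs()["ft_force"])
s=env.snapshot("side");d=s["depth"];i=s["image"][170:260,230:370,::-1];cv2.imwrite("pics/bs2.png",cv2.resize(i,None,fx=5,fy=5,interpolation=0))
E
```

```text
clock: 6.62
eef_pos: [648.0, 2.5, 41.4]
ee_rot: [180.0, -0.0, 80.2]
ft_force: [0.3, 0.1, -0.7]
opening: 43.8
finger_force: 63.3
[ -0.07 -14.18   0.13] spin -0.001 yaw [180.   -0.   80.2] pos [648.    2.5  41.4] t 6.62
[ 0.33932093  0.13568497 -0.65929362]
```

View pics/bs2.png

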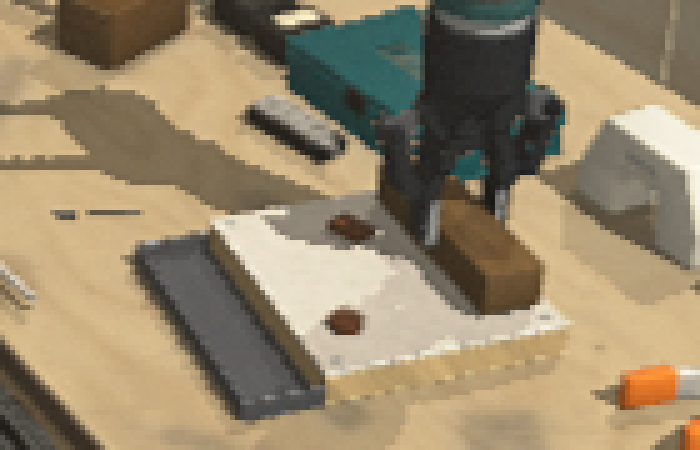

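The block sits just above the face, with the near fingertip well above chip height. I'll go 1.5 mm lower and start the sweep, along tool -y.

```bash
python3 -m pendant '{"travel":[[0,0,0.15],[0,0,0.15],[0,-0.5,0.15],[0,-1.3,0.15],[0,-2.2,0.15],[0,-3.2,0.15],[0,-4.2,0.15],[0,-5.2,0.15],[0,-6.2,0.15],[0,-7.2,0.15],[0,-8.2,0.15],[0,-8.6,0.15]],"spin":[0,0,0,0,0,0,0,0,0,0,0,0],"hand":[1,1,1,1,1,1,1,1,1,1,1,1]}' 60
python3 - <<'E'
from m import *
from go import to,env
p=bc+Rb@[-84,0];to(p[0],p[1],40,90+by)
s=env.snapshot("side");i=s["image"][170:260,230:370,::-1];cv2.imwrite("pics/bs3.png",cv2.resize(i,None,fx=5,fy=5,interpolation=0))
E
```

```text
clock: 8.18
eef_pos: [562.3, 17.4, 39.8]
ee_rot: [-180.0, -0.0, 80.2]
ft_force: [-0.1, -0.5, -1.8]
opening: 43.5
finger_force: 63.3
[-0.07 -5.48 -0.02] spin -0.0 yaw [-180.    -0.    80.2] pos [562.3  17.4  39.8] t 8.18
```

View pics/bs3.png

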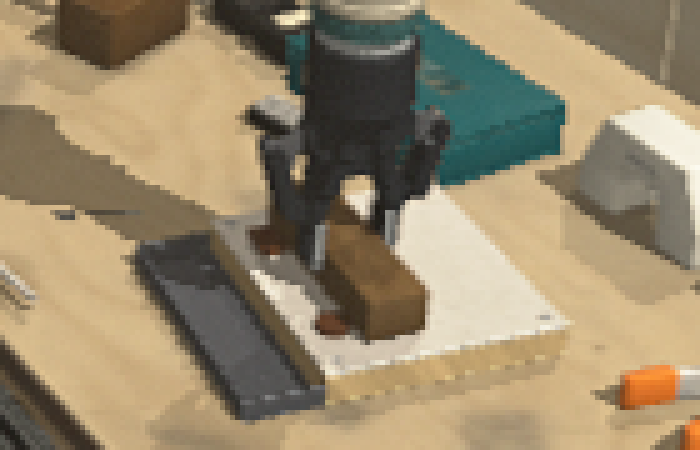

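Both chips are being pushed ahead of the block, at crop (268,240) and (330,324). I'll continue past the board edge.

```bash
python3 -m pendant '{"travel":[[0,-0.5,0],[0,-1.1,0],[0,-1.8,0],[0,-2.5,0],[0,-3.2,0],[0,-3.9,0],[0,-4.6,0],[0,-5.2,0],[0,-5.6,0],[0,-5.9,0],[0,-6,0],[0,-6,0]],"spin":[0,0,0,0,0,0,0,0,0,0,0,0],"hand":[1,1,1,1,1,1,1,1,1,1,1,1]}' 60
python3 - <<'E'
from m import *
from go import to,env
to(500,0,40,90+by)
s=env.snapshot("side");np.savez("s4.npz",**s);im=s["image"].astype(int)
m=(im[...,0]-im[...,2]>25)&(im.sum(2)<260)
for c in blobs(m,(230,170,330,260),5): print(c.mean(0).round(1),len(c),[((ray(s,c.mean(0),z)[0,:2]-bc)@Rb).round(0) for z in(8,33)])
i=s["image"][170:260,230:370,::-1];cv2.imwrite("pics/bs4.png",cv2.resize(i,None,fx=5,fy=5,interpolation=0))
E
```

```text
clock: 9.72
eef_pos: [504.1, 27.4, 39.8]
ee_rot: [180.0, -0.0, 80.2]
ft_force: [0.5, -1.3, -2.1]
opening: 43.4
finger_force: 63.3
[-2.77  0.06 -0.02] spin -0.001 yaw [180.   -0.   80.2] pos [504.1  27.4  39.8] t 9.72
[246.5 256.5] 6 [array([-250.,  -81.]), array([-261., -112.])]
[236.7 252.2] 33 [array([-272.,  -50.]), array([-282.,  -81.])]
[237.5 246.5] 18 [array([-259.,  -22.]), array([-270.,  -54.])]
[292.3 225.5] 6 [array([-36.,  31.]), array([-54.,  -2.])]
[258.1 227.2] 15 [array([-154.,   61.]), array([-169.,   26.])]
[270.  225.8] 16 [array([-112.,   56.]), array([-127.,   21.])]
[271.3 218.7] 6 [array([-89.,  97.]), array([-105.,   61.])]
[286.8 228.4] 131 [array([-62.,  21.]), array([-80., -12.])]
[271.  172.5] 6 [array([ 58., 448.]), array([ 38., 401.])]
[252.  174.8] 69 [array([-29., 453.]), array([-48., 406.])]
```

View pics/bs4.png

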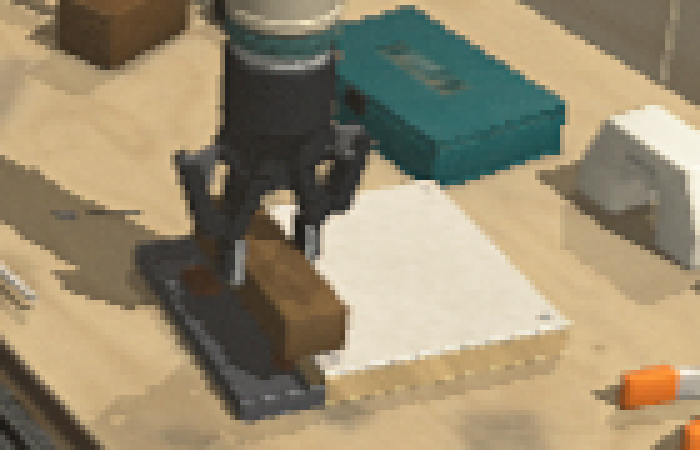

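The strip lies in the trough at crop (200,280). The disc shows at (270,365), just under the block's end. I'll lift a little and check the disc's height by colour and depth.

```bash
python3 -m pendant '{"travel":[[0,0,-1],[0,0,-2.5],[0,0,-4],[0,0,-4]],"spin":[0,0,0,0],"hand":[1,1,1,1]}' 60
cat > chk.py <<'E'
from m import *
from cell import env
def run():
  for n in ("side","top"):
    s=env.snapshot(n);im=s["image"].astype(float)
    u,v=np.meshgrid(np.arange(512),np.arange(384));d=s["depth"]
    P=(np.stack([(u-s["cx"])/s["fx"]*d,(v-s["cy"])/s["fy"]*d,d],-1)-s["t"])@s["R"]
    b=(P[...,:2]-bc)@Rb
    m=(im[...,0]>1.4*im[...,1])&(im.sum(2)<300)&(im[...,0]>25)&(abs(b[...,0])<190)&(abs(b[...,1])<150)&(d>0)&(P[...,2]<60)
    k,l,st,_=cv2.connectedComponentsWithStats(m.astype(np.uint8))
    for i in range(1,k):
        if st[i,4]>=6: q=l==i;print(n,"px",u[q].mean().round(1),v[q].mean().round(1),st[i,4],"board xy",np.median(b[q],0).round(1),"z",np.percentile(P[...,2][q],[10,50,90]).round(1))
if __name__=="__main__": run()
E
python3 chk.py
```

```text
clock: 10.28
eef_pos: [505.5, 27.3, 81.8]
ee_rot: [179.8, -0.0, 80.2]
ft_force: [-0.3, -0.8, -2.6]
opening: 44.2
finger_force: 63.4
side px 270.1 225.8 17 board xy [-112.    49.6] z [ 9.2 11.1 14. ]
side px 287.9 239.8 11 board xy [-96.6 -61.3] z [13.8 21.7 27.5]
side px 244.7 326.3 6 board xy [-172.1  132.6] z [-548.5 -538.4 -534. ]
top px 297.7 213.0 47 board xy [-111.3   57.7] z [ 5.9  8.7 11.2]
```

```bash
python3 -m pendant '{"travel":[[0,2,-0.5],[0,5,-1],[0,8,-1],[0,10,-1],[0,10,-1]],"spin":[0,0,0,0,0],"hand":[1,1,1,1,1]}' 60
cat >> chk.py <<'E'
    if n=="side":
        for r in range(233,248): print(r," ".join(f"{int(im[r,c,0]):3d}/{int(im[r,c,1]):3d}:{P[r,c,2]:3.0f}" for c in range(279,297)))
E
python3 - <<'E'
import chk;chk.run()
s=chk.env.snapshot("side");im=s["image"];d=s["depth"]
import numpy as np
u,v=np.meshgrid(np.arange(512),np.arange(384));P=(np.stack([(u-s["cx"])/s["fx"]*d,(v-s["cy"])/s["fy"]*d,d],-1)-s["t"])@s["R"]
for r in range(232,249): print(r," ".join(f"{im[r,c,0]/max(im[r,c,1],1):.1f}:{P[r,c,2]:2.0f}" for c in range(278,298)))
E
```

```text
clock: 11.0
eef_pos: [603.4, 10.1, 88.9]
ee_rot: [-180.0, -0.0, 80.2]
ft_force: [-0.1, 0.6, -2.4]
opening: 43.9
finger_force: 63.2Traceback (most recent call last):
  File "<stdin>", line 1, in <module>
  File "chk.py", line 14
    if n=="side":
IndentationError: unexpected indent
```

```bash
sed -i '14,$d' chk.py
python3 - <<'E'
import chk;chk.run()
s=chk.env.snapshot("side");im=s["image"];d=s["depth"]
import numpy as np
u,v=np.meshgrid(np.arange(512),np.arange(384));P=(np.stack([(u-s["cx"])/s["fx"]*d,(v-s["cy"])/s["fy"]*d,d],-1)-s["t"])@s["R"]
for r in range(232,249): print(r," ".join(f"{im[r,c,0]/max(im[r,c,1],1):.1f}:{P[r,c,2]:2.0f}" for c in range(278,298)))
E
```

```text
side px 270.0 225.8 26 board xy [-112.1   52.3] z [ 6.8  9.9 12.9]
side px 287.6 240.2 12 board xy [-97.1 -60.1] z [12.9 22.3 26.7]
side px 244.7 326.3 6 board xy [-172.3  134.5] z [-551.6 -540.6 -532.2]
top px 297.9 213.4 48 board xy [-112.8   56.7] z [ 6.2  8.8 11.2]
232 1.0: 4 1.0: 3 1.0: 5 1.1: 2 1.2:11 1.2:16 1.2:17 1.1:29 1.0:27 1.0:26 1.0:29 1.1:22 1.1:28 1.1:30 1.1:25 1.1:27 1.1:26 1.1:27 1.1:24 1.1:26
233 1.0: 1 1.0: 3 1.0: 4 1.0: 4 1.2: 5 1.2:10 1.2:20 1.2:23 1.1:27 1.1:27 1.0:27 1.0:25 1.1:28 1.1:26 1.1:26 1.1:28 1.1:26 1.1:29 1.1:28 1.1:28
234 1.0: 2 1.0: 3 1.0: 3 1.1: 4 1.1: 4 1.2: 8 1.2:10 1.2:18 1.1:23 1.1:25 1.1:29 1.0:26 1.1:28 1.1:31 1.1:31 1.1:26 1.1:26 1.1:28 1.1:27 1.1:25
235 1.0: 5 1.0: 9 1.0:-1 1.0: 5 1.1: 7 1.1: 1 1.2: 7 1.2:16 1.2:21 1.1:23 1.1:28 1.1:26 1.1:28 1.1:25 1.1:24 1.1:28 1.1:26 1.1:26 1.1:28 1.1:27
236 1.0: 2 1.0: 3 1.0: 1 1.0: 3 1.0: 8 1.0: 2 1.1: 5 1.2: 9 1.2:14 1.2:19 1.1:30 1.1:28 1.1:26 1.1:26 1.1:24 1.1:33 1.1:31 1.1:26 1.1:29 1.1:25
237 1.0: 3 1.0: 7 1.0: 6 1.0: 6 1.0: 5 1.0: 5 1.1: 5 1.2:24 1.3:25 1.4:25 1.4:28 1.1:26 1.1:27 1.1:28 1.1:26 1
[... 917 characters left out ...]
.0: 4 1.0: 3 1.0: 3 1.0: 5 1.0: 4 1.1: 3 1.0: 4 1.0: 7 1.0: 2 1.1: 7 1.1: 5 1.2:11 1.2:17 1.2:19 1.1:24 1.0:26 1.0:27 1.0:29
245 1.0: 4 1.0: 4 1.0: 5 1.0: 5 1.0: 1 1.0: 2 1.0: 5 1.0: 7 1.0: 4 1.0: 3 1.0: 5 1.1: 0 1.1: 3 1.1: 8 1.2:11 1.2:16 1.2:22 1.1:25 1.1:23 1.1:21
246 1.0: 5 1.0: 2 1.0: 2 1.0: 6 1.0: 6 1.0: 6 1.0: 6 1.0: 7 1.0: 4 1.0: 6 1.0: 5 1.0: 4 1.0: 4 1.1: 5 1.2: 8 1.2:12 1.2:22 1.2:22 1.2:20 1.2:17
247 1.0: 4 1.0: 2 1.0: 5 1.0: 2 1.0: 1 1.0: 4 1.0: 3 1.0: 8 1.0: 4 1.0: 5 1.0: 5 1.0: 2 1.0: 2 1.0:15 1.0:16 1.0:18 1.0:17 1.2:19 1.2:14 1.2:15
248 1.0: 5 1.0: 5 1.0: 3 1.0: 3 1.0: 5 1.0: 1 1.0: 2 1.0: 3 1.0: 3 1.0:16 1.0:20 1.0:18 1.0:16 1.0:12 1.0:13 1.0:13 1.0:12 1.2:12 1.2:10 1.2: 9
```

The strip lies flat in the trough at board (-112,52). The disc is at rest leaning on edge against the board wall, spanning z from about 5 to 27, so its centre is near 15 mm at x≈-97. Both meet the limits. Next I'll return the block to its original free spot.

```bash
python3 go.py 542 275 110 97.4
```

```text
[ 25.05 -10.29  -2.06] spin -0.3 yaw [-179.8    0.    80.2] pos [600.8  10.7  89.1] t 11.15
```

```bash
python3 -m pendant '{"travel":[[0,0,-1],[1,-0.4,-2.1],[4,-1.6,-2.1],[8,-3.3,-2.1],[12,-5,-2.1],[16,-6.6,-2.1],[20,-8.2,-2.1],[23,-9.5,-2.1],[25,-10.3,-2.1],[25,-10.3,-2.1]],"spin":[0,0,-0.05,-0.1,-0.15,-0.2,-0.25,-0.28,-0.3,-0.3],"hand":[1,1,1,1,1,1,1,1,1,1]}' 60
python3 -m pendant '{"travel":[[0,0,3],[0,0,6],[0,0,8],[0,0,9],[0,0,9.5],[0,0,9.5]],"spin":[0,0,0,0,0,0],"hand":[1,1,1,1,1,1]}' 60
```

```text
clock: 12.4
eef_pos: [543.2, 275.7, 111.4]
ee_rot: [179.9, -0.0, 97.5]
ft_force: [0.6, -0.4, -2.5]
opening: 43.6
finger_force: 63.4
clock: 13.15
eef_pos: [544.0, 274.0, 16.2]
ee_rot: [180.0, -0.0, 97.4]
ft_force: [-0.3, 0.5, -1.6]
opening: 43.8
finger_force: 63.3
```

```bash
python3 -m pendant '{"travel":[[0,0,0.2],[0,0,0.4],[0,0,0.5],[0,0,0.5]],"spin":[0,0,0,0],"hand":[1,1,1,1]}' 60
```

```text
clock: 13.65
eef_pos: [543.7, 274.4, 11.6]
ee_rot: [180.0, -0.0, 97.4]
ft_force: [-1.2, -0.2, 4.0]
opening: 43.3
finger_force: 63.9
```

Contact with the bench shows as 4 N. I'll release, then rise.

```bash
python3 -m pendant '{"travel":[[0,0,0],[0,0,0],[0,0,0],[0,0,0],[0,0,0],[0,0,-1],[0,0,-4],[0,0,-8],[0,0,-12],[0,0,-16],[0,0,-18],[0,0,-18]],"spin":[0,0,0,0,0,0,0,0,0,0,0,0],"hand":[0.5,0,-1,-1,-1,-1,-1,-1,-1,-1,-1,-1]}' 60
python3 - <<'E'
import chk;chk.run()
from m import *
s=chk.env.snapshot("side");d=s["depth"];im=s["image"].astype(float)
u,v=np.meshgrid(np.arange(512),np.arange(384));P=(np.stack([(u-s["cx"])/s["fx"]*d,(v-s["cy"])/s["fy"]*d,d],-1)-s["t"])@s["R"]
m=(abs(P[...,0]-542)<40)&(abs(P[...,1]-275)<90)&(P[...,2]>22)&(P[...,2]<60)
q=P[m];print(m.sum(),np.percentile(q[:,2],[5,50,95]).round(1),rect(q))
A=np.c_[q[:,:2]-q[:,:2].mean(0),np.ones(len(q))];print(np.linalg.lstsq(A,q[:,2],rcond=None)[0].round(3))
E
```

```text
clock: 15.15
eef_pos: [544.7, 274.7, 193.4]
ee_rot: [179.7, -0.1, 97.4]
ft_force: [0.6, -0.1, 0.2]
opening: 85.5
finger_force: 0.0
side px 270.1 225.8 25 board xy [-111.8   51.3] z [ 6.8 11.  12.2]
side px 287.9 240.1 10 board xy [-96.6 -60.1] z [15.1 21.5 25.3]
side px 244.7 326.3 6 board xy [-172.7  134.4] z [-550.4 -539.2 -532.4]
top px 298.0 213.4 47 board xy [-111.8   56.3] z [ 6.6  9.  12.9]
top px 331.7 218.9 27 board xy [-98.4 -52.4] z [ 8.4 19.8 24.9]
307 [24.1 32.1 35.5] (array([539.9, 275.7]), array([ 50.8, 164.3]), 6.1)
[7.4000e-02 1.3000e-02 3.1399e+01]
```

```bash
python3 -c "
from cell import env
print(env.close_job())"
```

```text
the job is handed in; nothing more can be done
None
```

I swept both chips into the trough with the oak block, laid the block flat back at its original spot clear of the board and trough, and handed the job in at about 15 s; it returned no verdict, and the disc chip rests leaning against the board's side with its centre about 15 mm up, which I judge is inside the 22 mm limit.

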